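# Set the root slicer: carriage home, thickness dial held on the third click

## Robot

A 6-joint arm with a two-finger parallel gripper is mounted at the origin on the work surface. World frame = base frame: x ahead of the robot, y to its left, z up, the work surface at z = 0. Lengths are in m, angles in rad, forces in N, time in s.
With the tool pointing down it reaches from about 0.325 to 0.775 m from the base axis. Payload 5.5 kg.
Tool frame: the origin (TCP) lies midway between the tips of the shut fingers; the grasp point (between the pads) lies arm.grip_point_offset behind it (arm.grip_point_offset is the distance from the TCP to the grasp point, in m); z points along the fingers, y is the line along which they close (so a half turn about z gives the same grasp; the last joint's range is limited). The gripper opens to 88 mm and grips with 3 to 60 N. Pads are 20 mm wide; open, the fingers measure 115 mm over their backs; the gripper's body (75 mm by 178 mm) begins 61 mm behind the grasp point.
Start: joints at [-1.232, 0.091, 1.231, -0, 1.82, -0.057], TCP at [0.231, -0.554, 0.223] pointing down, gripper open.
Joint ranges: [-2.87, 2.87], [-0.86, 2.18], [0.17, 2.46], [-1.51, 4.65], [0.06, 2.69], [-2.65, 2.65]. Speed limits (rad/s): [2.57, 2.57, 3.01, 3.14, 3.14, 3.14].

## Interface

Orientations are given as a rotation vector (axis times angle).
In Python, from plant import arm, cams gives the robot as it stands. The module is installed in compiled form; this text tells all that it offers.
- The arm moves only by the shell command python3 -m pendant 'ROWS' [FORCE]. ROWS is JSON, a list of rows, each an object of numbers: "gripper": the opening, from -1 (shut) to 1 (fully open); "x", "y", "z": the shift along the world's x, y, z scaled (see below); "wx", "wy", "wz": the turn, a rotation vector about the world's x, y, z scaled (see below). In form: [{"gripper": .., "x": .., "y": .., "z": .., "wx": .., "wy": .., "wz": ..}, ...]. A call has 1 to 5 rows; each row shifts and turns the commanded pose from where the row before left it; what a row does not reach is not made up. The controller multiplies each number of a shift by 7.5 cm and each number of a turn by 180 degrees. A row lasts 1/10 s, in which the tool goes at most 50 mm and 8.59 degrees, less where a joint would pass 70% of its speed; a pose out of reach is approached as far as the arm can. A call with a number of a shift or a turn outside -1 to 1 is refused whole. A call with a gripper value outside its range is refused whole. The fingers move at their own pace and stop on an object; FORCE is the grip in N (left out, the last holds). Time passes only in rows, so rows that do not move let the fingers close. It gives the time, the measured TCP pose, the force, the opening and the grip force at its end, in the units of the state.
- arm.get_state(): the state, without advancing time (a new reading comes with each control period).
- cams.snapshot(name): name is "side" or "top" or "wrist"; returns a dict with "image" (420x560x3 uint8, blue, green, red), "fx", "fy", "cx", "cy" (pixels), "pose" (4x4, takes a point from camera to world coordinates). Camera axes: x right, y down, z forward; pixel columns grow to the right and rows downward; lengths in m; the calibration is good to about 2 mm. A picture is of the moment at which its call begins. There is no depth.
- arm.job_done(): hands the job in; it is judged then, once.
The state is a dict: "clock": time; "joint_positions": joint angles; "dq": joint speeds; "joint_efforts": joint torques, N m; "tcp_pos": TCP position; "tcp_rot": TCP orientation; "wrist_force": force on the tool from outside, world axes, zero at the start; "torque": the same for the moment, N m; "width": opening from 0.0 (shut) to 1.0 (fully open); "gripper_force": force on a finger pad.
Only numpy, scipy, OpenCV 4.12 (cv2) and the standard library are available. Lean on these libraries where they do the work, as an engineer would, in place of code of your own. Each camera call takes 0.05 s, during which the arm holds its last target. There are 200 camera calls.

## Task

Get the herb-root slicer ready for locking: slide its feed carriage by the red post fully home against the white blade housing and leave it there, then grip the red bar of the thickness dial and turn it clockwise (seen from above) to the third click. The dial lock is loose and the dial springs back when let go, so finish while still gripping the bar, holding the dial still on the third click. Leave the jar, mortar and dish where they are.

Things in the scene. Friction and masses are not known exactly. Their poses are not given: they have to be found in the camera images.
- slicer: Root slicer fixed to the counter: aluminium bed 150 (x) x 300 (y) mm, top 18 mm high; at its +y end a white blade housing 140 (x) x 90 (y) mm, from y = 60 to 150 mm, flat top 60 mm high. Origin: on the counter under the bed's middle. Its y axis runs along the bed to the housing, z up. The carriage slides along y; the dial axis is at x = 0, y = 105 mm.
- carriage (a joint): Feed carriage, slide in m along the slicer's +y: 0 = far from the housing, 0.100 = fully home at the hard stop against it. Stays where it is left; takes about 3 N to move. Flat, 110 (x) x 90 mm, side walls up to 58 mm and a wooden pusher block up to 64 mm above the counter, which carries the red post.
- handle_top (a point): Centre of the top of the carriage's upright red post, 115 mm above the counter; 26 mm diameter, free from 64 to 115 mm height. On the slicer's x = 0 line, at slicer y = -105 mm + carriage value (home: y = -5 mm).
- dial (a joint): Thickness dial, rad about the vertical: 0 = at rest, as it starts; grows clockwise seen from above. Clicks every 22.5 degrees (0.3927 rad): third click = 1.178 rad; it ends at the fifth (1.963). A spring of 0.06 to 0.08 N m drives it back to 0 when let go; the clicks add or take up to 0.045 N m, so turning takes up to about 0.14 N m.
- dial_grip (a point): Red bar grip of the dial, 56 (its x) x 16 (its y) x 32 mm high; it spans 75 to 107 mm above the counter; this point: on the dial axis at grip height, 99 mm up. At dial 0 its axes are the slicer's. White line on top = pointer end (-x). Below it a 56 mm grey disc and an 84 mm black plate (top 66 mm high) with a red tick at 0, white ticks at the clicks. Grip across its width, 20 N or more.
- jar: Loose amber glass jar with wooden cap, 64 mm diameter, 100 mm high, a bystander; origin: centre of its underside.
- mortar: Loose brass mortar, 90 mm diameter, 75 mm high, a bystander; origin: centre of its underside.
- dish: Loose blue ceramic dish, 90 mm diameter, 30 mm high, a bystander; origin: centre of its underside.

How it is judged:
By the outcome, as a careful person would: the job done as asked, in the order asked, and still so for the second after the job is handed in, while the arm keeps its last pose, push and grip.
It also fails if it takes over 42 s, if anything falls off the work surface, if the arm or the gripper's body presses on something with over 40 N, if the wrist force passes 120 N, or if a joint passes its speed limit or range.

## Working session

There is one attempt and no reset: what is moved stays moved. The work goes in short steps, Python scripts to look and compute and a shell command to move; the robot and the scene stay as the last step left them, time stands still between calls to the robot, and variables do not carry over. Pictures are saved under pics/ and viewed, at most 10 in all, crops included, and the job is handed in when it is done.

```bash
mkdir -p pics; cat > h.py <<'E'
import numpy as np, cv2
from plant import arm, cams
def snap(n,f):
    s=cams.snapshot(n); cv2.imwrite('pics/'+f,s['image']); np.savez('pics/'+f+'.npz',**{k:v for k,v in s.items()}); return s
def px(f,u,v,z):
    s=np.load('pics/'+f+'.npz'); T=s['pose']
    d=T[:3,:3]@np.array([(u-s['cx'])/s['fx'],(v-s['cy'])/s['fy'],1]); o=T[:3,3]
    return o+d*(z-o[2])/d[2]
E
python3 - <<'E'
from h import *
snap('top','t0.png');snap('side','s0.png')
print(arm.get_state(),arm.grip_point_offset)
E
```

```text
{'clock': 0.1, 'joint_positions': array([-1.23169027e+00,  9.17664201e-02,  1.23175458e+00, -1.41240234e-05,
        1.81978005e+00, -5.66750975e-02]), 'dq': array([ 0.00055286,  0.00082834, -0.00273664,  0.00157157,  0.0003841 ,
       -0.00018266]), 'joint_efforts': array([ 2.56248248e-03, -4.47857380e+01, -4.07569349e+01,  6.99810125e-02,
        2.84782058e-02, -1.13704916e-04]), 'tcp_pos': array([ 0.23123896, -0.55336977,  0.22163636]), 'tcp_rot': array([-3.07862424e+00, -6.17304379e-01,  3.98776970e-04]), 'wrist_force': array([-0.86775228, -0.39926545, -0.04654773]), 'torque': array([ 0.0074705 , -0.00873965,  0.03108183]), 'gripper_force': 0.0, 'width': 0.9995154705625678} 0.0187
```

View pics/t0.png

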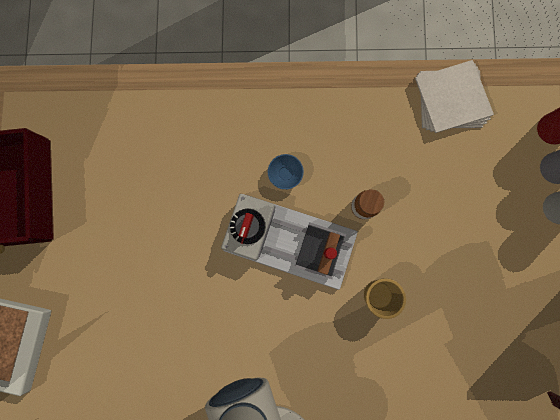

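View pics/s0.png

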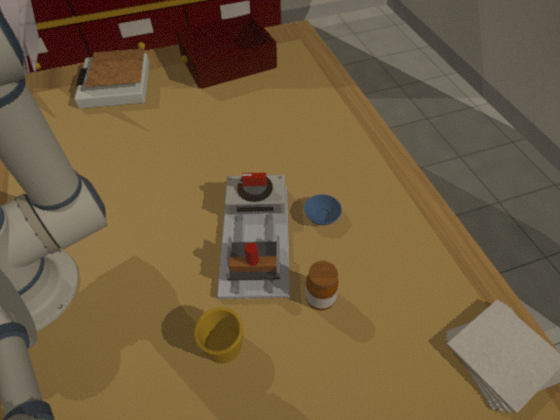

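The top view shows the post at about (330,253), the dial at about (247,227), the jar at (368,203), the mortar at (384,298) and the dish at (286,171). I'll enlarge that area.

```bash
python3 - <<'E'
from h import *
i=cv2.imread('pics/t0.png')[180:300,210:370]
cv2.imwrite('pics/t0c.png',cv2.resize(i,None,fx=5,fy=5,interpolation=cv2.INTER_CUBIC))
for n,u,v,z in [('post',330.5,253,.115),('dial',247.5,226.5,.099),('jar',369,203,.1),('mortar',384,298,.075),('dish',286,171,.03)]: print(n,px('t0.png',u,v,z).round(4))
E
```

```text
post [ 0.4677 -0.1288  0.115 ]
dial [0.526  0.0549 0.099 ]
jar [ 0.5792 -0.2174  0.1   ]
mortar [ 0.368  -0.2512  0.075 ]
dish [ 0.6676 -0.0306  0.03  ]
```

View pics/t0c.png

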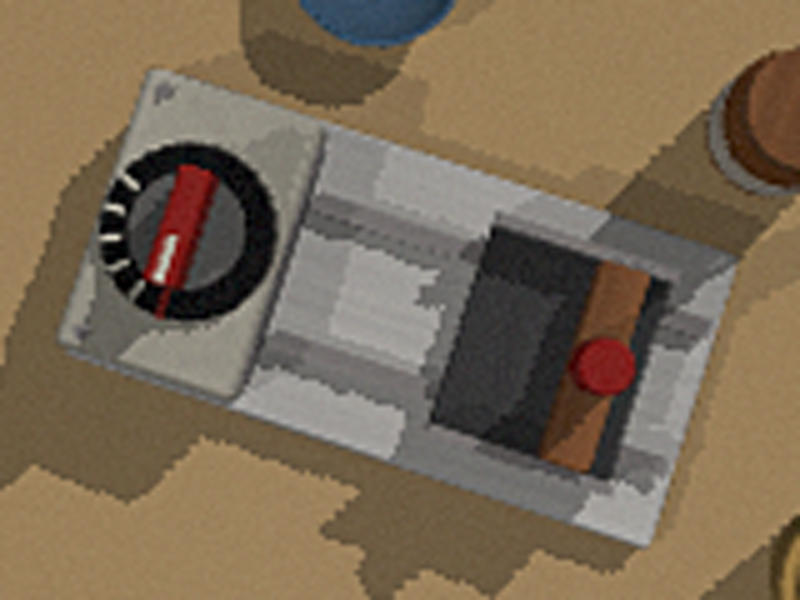

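The crop shows the housing corners at (152,70), (325,130), (238,400) and (60,345). The post top is at (603,366), the bar's centre at (182,225), and the bed's far corners at (735,262) and (648,545).

```bash
python3 - <<'E'
from h import *
P=lambda u,v,z: px('t0.png',210+u/5-.4,180+v/5-.4,z)[:2]
W=np.array([P(152,70,.06),P(325,130,.06),P(238,400,.06),P(60,345,.06),P(735,262,.018),P(648,545,.018),P(603,366,.115),P(182,225,.107)])
L=np.array([[.07,.15],[.07,.06],[-.07,.06],[-.07,.15],[.075,-.15],[-.075,-.15]])
# rigid fit
a,b=L-L.mean(0),W[:6]-W[:6].mean(0)
th=np.arctan2((a[:,0]*b[:,1]-a[:,1]*b[:,0]).sum(),(a*b).sum())
R=np.array([[np.cos(th),-np.sin(th)],[np.sin(th),np.cos(th)]])
t=W[:6].mean(0)-R@L.mean(0)
print('th',np.degrees(th),'o',t);print('res mm',((L@R.T+t-W[:6])*1e3).round(1))
print('local post,dial',((W[6:]-t)@R).round(4), 'world',W[6:])
print('yaxis',R[:,1],'dial',t+R@[0,.105],'posthome',t+R@[0,-.005])
from scipy.spatial.transform import Rotation as Ro
s=arm.get_state(); print(Ro.from_rotvec(s['tcp_rot']).as_matrix().round(3))
E
```

```text
th -17.974997393365573 o [ 0.49623241 -0.0410779 ]
res mm [[ 2.2  1.8]
 [ 3.2 -1.3]
 [-3.3  2. ]
 [-0.7  3.7]
 [ 2.7 -4.2]
 [-4.1 -1.9]]
local post,dial [[ 1.00e-04 -9.15e-02]
 [ 1.50e-03  1.04e-01]] world [[ 0.46809443 -0.12817784]
 [ 0.5297505   0.05738012]]
yaxis [0.30860195 0.95119127] dial [0.52863562 0.05879718] posthome [ 0.4946894  -0.04583386]
[[ 0.923  0.386 -0.001]
 [ 0.386 -0.923  0.002]
 [ 0.    -0.002 -1.   ]]
```

```bash
for i in 1 ; do python3 -m pendant '[{"gripper":1,"x":0.158,"y":0.283,"z":0,"wx":0,"wy":0,"wz":0.0387},{"gripper":1,"x":0.158,"y":0.283,"z":0,"wx":0,"wy":0,"wz":0.0387},{"gripper":1,"x":0.158,"y":0.283,"z":0,"wx":0,"wy":0,"wz":0.0387},{"gripper":1,"x":0.158,"y":0.283,"z":0,"wx":0,"wy":0,"wz":0.0387},{"gripper":1,"x":0.158,"y":0.283,"z":0,"wx":0,"wy":0,"wz":0.0387}]'; done
```

```text
clock: 0.6
tcp_pos: [0.2909, -0.4465, 0.2221]
tcp_rot: [-2.75, -1.518, -0.0]
wrist_force: [0.1, -0.0, -0.3]
width: 1.0
gripper_force: 0.0
```

```bash
python3 -m pendant '[{"gripper":1,"x":0.158,"y":0.283,"wz":0.0387},{"gripper":1,"x":0.158,"y":0.283,"wz":0.0387},{"gripper":1,"x":0.158,"y":0.283,"wz":0.0387},{"gripper":1,"x":0.158,"y":0.283,"wz":0.0387},{"gripper":1,"x":0.158,"y":0.283,"wz":0.0387}]'
python3 -m pendant '[{"gripper":1,"x":0.158,"y":0.283,"wz":0.0387},{"gripper":1,"x":0.158,"y":0.283,"wz":0.0387},{"gripper":1,"x":0.158,"y":0.283,"wz":0.0387},{"gripper":1,"x":0.158,"y":0.283,"wz":0.0387},{"gripper":1,"x":0.158,"y":0.283,"wz":0.0387}]'
python3 -m pendant '[{"gripper":1,"x":0.158,"y":0.283,"wz":0.0387},{"gripper":1,"x":0.158,"y":0.283,"wz":0.0387},{"gripper":1,"x":0.158,"y":0.283,"wz":0.0387},{"gripper":1,"x":0.158,"y":0.283,"wz":0.0387},{"gripper":1,"x":0.158,"y":0.283,"wz":0.0387}]'
python3 -m pendant '[{"gripper":1},{"gripper":1}]'
python3 - <<'E'
from h import *
from scipy.spatial.transform import Rotation as Ro
snap('wrist','w1.png'); s=arm.get_state(); R=Ro.from_rotvec(s['tcp_rot']).as_matrix()
print(s['tcp_pos'],R.round(3),np.degrees(np.arctan2(R[1,1],R[0,1])),s['joint_positions'])
E
```

```text
[ 0.29266449 -0.44399425  0.22261228] [[ 0.526  0.851  0.001]
 [ 0.851 -0.526  0.002]
 [ 0.002 -0.    -1.   ]] -31.714469929939895 [-1.0533469  -0.09155254  1.41336068  0.00213165  1.8210768  -0.49929818]validation failed for argument at $[0]...
validation failed for argument at $[0]...
validation failed for argument at $[0]...
validation failed for argument at $[0]...
```

View pics/w1.png

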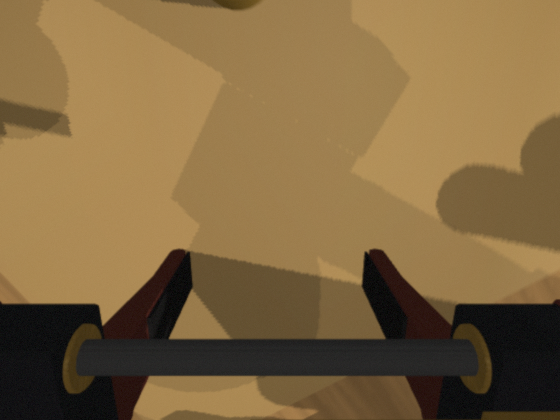

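The rows were refused because every key is required, so the arm hasn't moved further. The wrist view shows only counter and the open fingers.

```bash
python3 -m pendant '[{"gripper":1,"x":0.156,"y":0.281,"z":0,"wx":0,"wy":0,"wz":0.0385},{"gripper":1,"x":0.156,"y":0.281,"z":0,"wx":0,"wy":0,"wz":0.0385},{"gripper":1,"x":0.156,"y":0.281,"z":0,"wx":0,"wy":0,"wz":0.0385},{"gripper":1,"x":0.156,"y":0.281,"z":0,"wx":0,"wy":0,"wz":0.0385},{"gripper":1,"x":0.156,"y":0.281,"z":0,"wx":0,"wy":0,"wz":0.0385}]'
python3 -m pendant '[{"gripper":1,"x":0.156,"y":0.281,"z":0,"wx":0,"wy":0,"wz":0.0385},{"gripper":1,"x":0.156,"y":0.281,"z":0,"wx":0,"wy":0,"wz":0.0385},{"gripper":1,"x":0.156,"y":0.281,"z":0,"wx":0,"wy":0,"wz":0.0385},{"gripper":1,"x":0.156,"y":0.281,"z":0,"wx":0,"wy":0,"wz":0.0385},{"gripper":1,"x":0.156,"y":0.281,"z":0,"wx":0,"wy":0,"wz":0.0385}]'
python3 -m pendant '[{"gripper":1,"x":0.156,"y":0.281,"z":0,"wx":0,"wy":0,"wz":0.0385},{"gripper":1,"x":0.156,"y":0.281,"z":0,"wx":0,"wy":0,"wz":0.0385},{"gripper":1,"x":0.156,"y":0.281,"z":0,"wx":0,"wy":0,"wz":0.0385},{"gripper":1,"x":0.156,"y":0.281,"z":0,"wx":0,"wy":0,"wz":0.0385},{"gripper":1,"x":0.156,"y":0.281,"z":0,"wx":0,"wy":0,"wz":0.0385}]'
python3 -m pendant '[{"gripper":1,"x":0,"y":0,"z":0,"wx":0,"wy":0,"wz":0},{"gripper":1,"x":0,"y":0,"z":0,"wx":0,"wy":0,"wz":0}]'
cat >> h.py <<'E'
from scipy.spatial.transform import Rotation as Ro
def st():
    s=arm.get_state(); R=Ro.from_rotvec(s['tcp_rot']).as_matrix()
    print(s['clock'],s['tcp_pos'].round(4),'yaw',np.degrees(np.arctan2(R[1,1],R[0,1])).round(2),'zax',R[:,2].round(3),'q',s['joint_positions'].round(3),'F',s['wrist_force'].round(1),'T',s['torque'].round(3),s['width'],s['gripper_force'])
E
python3 -c "
from h import *
snap('wrist','w2.png'); st()"
```

```text
clock: 1.15
tcp_pos: [0.3492, -0.3414, 0.2222]
tcp_rot: [-2.174, -2.266, 0.0]
wrist_force: [1.2, 0.9, -0.1]
width: 0.999
gripper_force: 0.0
clock: 1.65
tcp_pos: [0.4078, -0.236, 0.2223]
tcp_rot: [-1.401, -2.811, 0.0]
wrist_force: [-0.5, 0.7, -0.4]
width: 0.998
gripper_force: 0.0
clock: 2.15
tcp_pos: [0.4664, -0.1306, 0.2222]
tcp_rot: [-0.5, -3.101, -0.0]
wrist_force: [0.5, 0.3, 0.5]
width: 0.999
gripper_force: 0.0
clock: 2.35
tcp_pos: [0.4659, -0.1315, 0.2223]
tcp_rot: [-0.509, -3.099, 0.001]
wrist_force: [-0.3, -0.4, -0.4]
width: 0.996
gripper_force: 0.0
2.4 [ 0.4658 -0.132   0.2223] yaw 71.3 zax [-0.001 -0.    -1.   ] q [-3.460e-01 -2.200e-01  1.529e+00 -1.000e-03  1.833e+00 -1.591e+00] F [-0.5  0.   1. ] T [ 0.009 -0.18   0.05 ] 1.0047790086293464 0.0
```

View pics/w2.png

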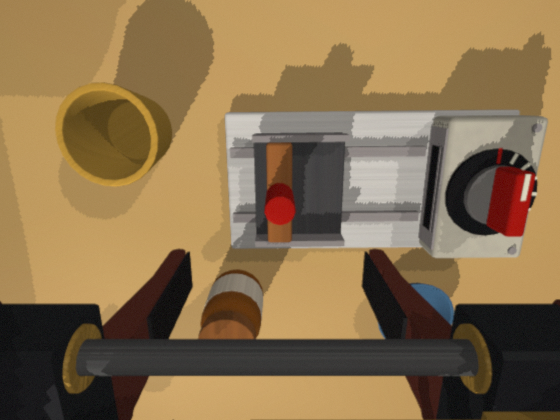

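The wrist view shows the post top at (281,209), with the bed edges nearly level, so the yaw is good. The bar top is at about (513,201) and the housing's top corners are at (434,115), (544,119), (521,257) and (421,249).

```bash
python3 - <<'E'
from h import *
p=px('w2.png',281,209,.115);d=px('w2.png',513,203,.107)
print(p,d, np.degrees(np.arctan2((d-p)[0],(d-p)[1])),np.linalg.norm((d-p)[:2]))
a,b=px('w2.png',227,114,.018),px('w2.png',518,110,.018); print(np.degrees(np.arctan2((b-a)[0],(b-a)[1])))
a,b=px('w2.png',246,248,.018),px('w2.png',421,248,.018); print(np.degrees(np.arctan2((b-a)[0],(b-a)[1])))
E
```

```text
[ 0.46656827 -0.12858991  0.115     ] [0.52536494 0.05353664 0.107     ] 17.891852715259276 0.19138214477485194
17.967052127779766
18.712822356702127
```

```bash
python3 -m pendant '[{"gripper":1,"x":0.02,"y":0.047,"z":-0.4,"wx":0,"wy":0,"wz":0.0044},{"gripper":1,"x":0,"y":0,"z":-0.5,"wx":0,"wy":0,"wz":0},{"gripper":1,"x":0,"y":0,"z":-0.5,"wx":0,"wy":0,"wz":0},{"gripper":1,"x":0,"y":0,"z":-0.4,"wx":0,"wy":0,"wz":0},{"gripper":1,"x":0,"y":0,"z":-0.12,"wx":0,"wy":0,"wz":0}]'
python3 -m pendant '[{"gripper":-1,"x":0,"y":0,"z":0,"wx":0,"wy":0,"wz":0},{"gripper":-1,"x":0,"y":0,"z":0,"wx":0,"wy":0,"wz":0},{"gripper":-1,"x":0,"y":0,"z":0,"wx":0,"wy":0,"wz":0},{"gripper":-1,"x":0,"y":0,"z":0,"wx":0,"wy":0,"wz":0},{"gripper":-1,"x":0,"y":0,"z":0,"wx":0,"wy":0,"wz":0}]' 25
python3 -c "
from h import *
st()"
```

```text
clock: 2.9
tcp_pos: [0.4651, -0.1283, 0.0747]
tcp_rot: [-0.489, -3.097, -0.001]
wrist_force: [-0.5, 0.8, 0.8]
width: 0.998
gripper_force: 0.0
clock: 3.4
tcp_pos: [0.4681, -0.128, 0.0798]
tcp_rot: [0.484, 3.102, -0.001]
wrist_force: [-0.5, 0.7, 0.8]
width: 0.584
gripper_force: 0.0
3.4 [ 0.4681 -0.128   0.0798] yaw 72.25 zax [ 0.002 -0.001 -1.   ] q [-0.337 -0.205  1.768  0.     1.576 -1.598] F [-0.5  0.7  0.8] T [-0.011 -0.118  0.025] 0.5843335798663105 0.0
```

```bash
python3 -m pendant '[{"gripper":-1,"x":0,"y":0,"z":0,"wx":0,"wy":0,"wz":0},{"gripper":-1,"x":0,"y":0,"z":0,"wx":0,"wy":0,"wz":0},{"gripper":-1,"x":0,"y":0,"z":0,"wx":0,"wy":0,"wz":0},{"gripper":-1,"x":0,"y":0,"z":0,"wx":0,"wy":0,"wz":0},{"gripper":-1,"x":0,"y":0,"z":0,"wx":0,"wy":0,"wz":0}]'
python3 -c "
from h import *
st()"
```

```text
clock: 3.9
tcp_pos: [0.4675, -0.1281, 0.0787]
tcp_rot: [-0.485, -3.104, 0.001]
wrist_force: [-0.9, -2.2, 0.5]
width: 0.291
gripper_force: 25.0
3.9 [ 0.4675 -0.1281  0.0787] yaw 72.24 zax [-0.    -0.001 -1.   ] q [-3.370e-01 -2.040e-01  1.770e+00 -1.000e-03  1.576e+00 -1.598e+00] F [-0.9 -2.2  0.5] T [-0.313 -0.053  0.02 ] 0.2913863646045939 24.999985992908478
```

```bash
python3 -m pendant '[{"gripper":-1,"x":0.062,"y":0.19,"z":0,"wx":0,"wy":0,"wz":0},{"gripper":-1,"x":0.062,"y":0.19,"z":0,"wx":0,"wy":0,"wz":0},{"gripper":-1,"x":0.062,"y":0.19,"z":0,"wx":0,"wy":0,"wz":0},{"gripper":-1,"x":0.062,"y":0.19,"z":0,"wx":0,"wy":0,"wz":0},{"gripper":-1,"x":0.062,"y":0.19,"z":0,"wx":0,"wy":0,"wz":0}]'
python3 -m pendant '[{"gripper":-1,"x":0.012,"y":0.038,"z":0,"wx":0,"wy":0,"wz":0},{"gripper":-1,"x":0.012,"y":0.038,"z":0,"wx":0,"wy":0,"wz":0},{"gripper":-1,"x":0,"y":0,"z":0,"wx":0,"wy":0,"wz":0}]'
python3 -c "
from h import *
st()"
```

```text
clock: 4.4
tcp_pos: [0.4909, -0.0568, 0.0787]
tcp_rot: [-0.486, -3.104, 0.002]
wrist_force: [-0.8, -3.6, 0.4]
width: 0.293
gripper_force: 25.0
clock: 4.7
tcp_pos: [0.4928, -0.0509, 0.0787]
tcp_rot: [0.484, 3.104, 0.001]
wrist_force: [1.2, 0.4, 0.8]
width: 0.292
gripper_force: 25.0
4.7 [ 0.4928 -0.0509  0.0787] yaw 72.26 zax [ 0.  0. -1.] q [-0.172 -0.174  1.744  0.     1.572 -1.433] F [1.2 0.4 0.8] T [-0.054 -0.341  0.016] 0.2924947005151814 25.000192523002625
```

Small steps now, watching for the stop force.

```bash
for k in 1; do python3 -m pendant '[{"gripper":-1,"x":0.008,"y":0.025,"z":0,"wx":0,"wy":0,"wz":0},{"gripper":-1,"x":0.008,"y":0.025,"z":0,"wx":0,"wy":0,"wz":0},{"gripper":-1,"x":0,"y":0,"z":0,"wx":0,"wy":0,"wz":0}]'
python3 -m pendant '[{"gripper":-1,"x":0.008,"y":0.025,"z":0,"wx":0,"wy":0,"wz":0},{"gripper":-1,"x":0,"y":0,"z":0,"wx":0,"wy":0,"wz":0}]'; done
```

```text
clock: 5.0
tcp_pos: [0.4939, -0.0473, 0.0787]
tcp_rot: [0.485, 3.104, -0.0]
wrist_force: [1.0, -2.9, 0.3]
width: 0.291
gripper_force: 25.0
clock: 5.2
tcp_pos: [0.4946, -0.0453, 0.0787]
tcp_rot: [0.485, 3.103, 0.0]
wrist_force: [1.5, -2.5, 0.3]
width: 0.292
gripper_force: 25.0
```

```bash
python3 -m pendant '[{"gripper":-1,"x":0.008,"y":0.025,"z":0,"wx":0,"wy":0,"wz":0},{"gripper":-1,"x":0,"y":0,"z":0,"wx":0,"wy":0,"wz":0}]'
python3 -m pendant '[{"gripper":-1,"x":0.008,"y":0.025,"z":0,"wx":0,"wy":0,"wz":0},{"gripper":-1,"x":0,"y":0,"z":0,"wx":0,"wy":0,"wz":0}]'
```

```text
clock: 5.4
tcp_pos: [0.4949, -0.0443, 0.0787]
tcp_rot: [0.486, 3.104, -0.003]
wrist_force: [0.1, -6.6, 0.8]
width: 0.292
gripper_force: 25.0
clock: 5.6
tcp_pos: [0.4949, -0.0443, 0.0787]
tcp_rot: [-0.487, -3.103, 0.009]
wrist_force: [-2.2, -13.6, 1.4]
width: 0.293
gripper_force: 25.0
```

The stop is felt at 14 N. Now I'll release, lift and go over the dial.

```bash
python3 -m pendant '[{"gripper":0.2,"x":0,"y":0,"z":0,"wx":0,"wy":0,"wz":0},{"gripper":0.2,"x":0,"y":0,"z":0,"wx":0,"wy":0,"wz":0},{"gripper":0.2,"x":0,"y":0,"z":0,"wx":0,"wy":0,"wz":0},{"gripper":0.2,"x":0,"y":0,"z":0,"wx":0,"wy":0,"wz":0},{"gripper":0.2,"x":0,"y":0,"z":0,"wx":0,"wy":0,"wz":0}]'
python3 -m pendant '[{"gripper":0.2,"x":0,"y":0,"z":0.3,"wx":0,"wy":0,"wz":0},{"gripper":0.2,"x":0,"y":0,"z":0.5,"wx":0,"wy":0,"wz":0},{"gripper":0.2,"x":0,"y":0,"z":0.5,"wx":0,"wy":0,"wz":0},{"gripper":0.2,"x":0,"y":0,"z":0.3,"wx":0,"wy":0,"wz":0},{"gripper":0.2,"x":0,"y":0,"z":0,"wx":0,"wy":0,"wz":0}]'
python3 -c "
from h import *
snap('wrist','w3.png'); snap('top','t3.png');st()"
```

```text
clock: 6.1
tcp_pos: [0.4956, -0.0411, 0.0786]
tcp_rot: [-0.484, -3.104, -0.001]
wrist_force: [-0.1, 0.7, -0.1]
width: 0.599
gripper_force: 0.0
clock: 6.6
tcp_pos: [0.4971, -0.0415, 0.203]
tcp_rot: [0.483, 3.097, 0.0]
wrist_force: [-0.1, -0.2, -0.6]
width: 0.599
gripper_force: 0.0
6.7 [ 0.4957 -0.0414  0.1983] yaw 72.26 zax [ 0.  0. -1.] q [-0.152 -0.189  1.545  0.     1.786 -1.413] F [ 0.7  0.2 -0.3] T [ 0.124 -0.114 -0.05 ] 0.5981012547908118 0.0
```

View pics/w3.png

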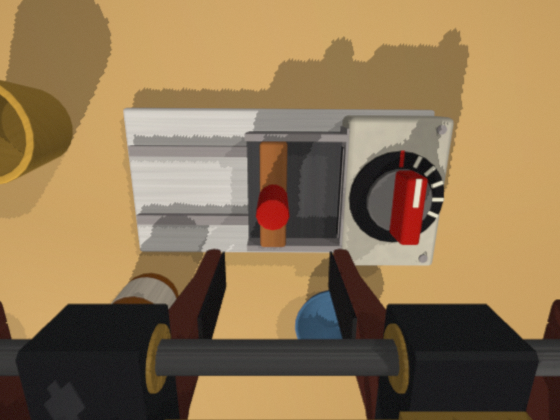

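The carriage is flush against the housing (seam at columns 341-346), and the pointer is still at the red tick (402,158). I'll zoom in to check the bar's top face.

```bash
python3 - <<'E'
from h import *
i=cv2.imread('pics/w3.png')[140:260,330:450]
cv2.imwrite('pics/w3c.png',cv2.resize(i,None,fx=5,fy=5,interpolation=cv2.INTER_CUBIC))
s=np.load('pics/w3.png.npz');T=np.linalg.inv(s['pose'])
a=np.radians(18.1);R=np.array([[np.cos(a),np.sin(a)],[-np.sin(a),np.cos(a)]])
for x,y in [(-.028,-.008),(-.028,.008),(.028,.008),(.028,-.008)]:
    p=np.r_[np.array([.5289,.0603])+R@[x,y],.107,1]; c=T@p; print((c[0]/c[2]*s['fx']+s['cx']-330)*5,(c[1]/c[2]*s['fy']+s['cy']-140)*5)
E
```

```text
394.5087130616636 179.47500502320167
501.10132615412 179.99006090291857
452.91830705913867 525.1428029165802
352.76055338257663 524.7150625390916
```

View pics/w3c.png

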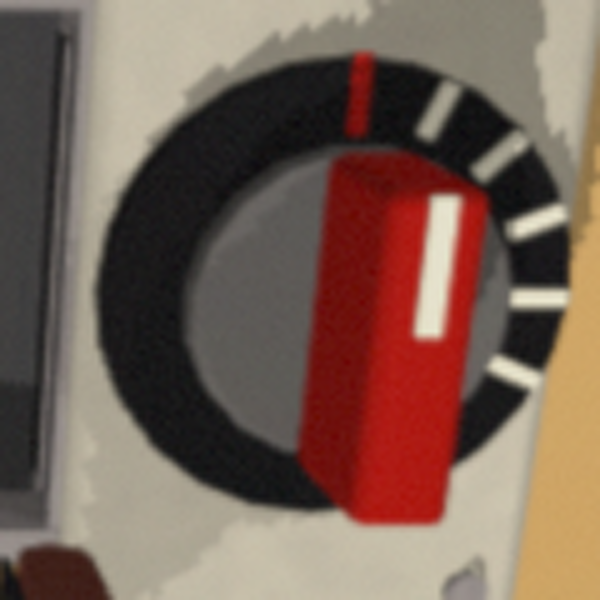

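The top face's corners lie about 1.5 px from the prediction, so the dial axis is at about (0.5286, 0.0593).

```bash
python3 -m pendant '[{"gripper":0.2,"x":0.146,"y":0.448,"z":0,"wx":0,"wy":0,"wz":0},{"gripper":0.2,"x":0.146,"y":0.448,"z":0,"wx":0,"wy":0,"wz":0},{"gripper":0.2,"x":0.146,"y":0.448,"z":0,"wx":0,"wy":0,"wz":0},{"gripper":0.2,"x":0,"y":0,"z":-0.3,"wx":0,"wy":0,"wz":0},{"gripper":0.2,"x":0,"y":0,"z":0,"wx":0,"wy":0,"wz":0}]'
python3 -c "
from h import *
st()"
```

```text
clock: 7.2
tcp_pos: [0.5264, 0.0601, 0.1706]
tcp_rot: [-0.48, -3.096, 0.003]
wrist_force: [0.1, -0.6, -0.8]
width: 0.597
gripper_force: 0.0
7.2 [0.5264 0.0601 0.1706] yaw 72.36 zax [-0.009 -0.001 -1.   ] q [ 0.05  -0.094  1.507 -0.     1.737 -1.213] F [ 0.1 -0.6 -0.8] T [-0.009 -0.136 -0.029] 0.5971263135296468 0.0
```

```bash
python3 -m pendant '[{"gripper":0.2,"x":0,"y":0,"z":-0.5,"wx":0,"wy":0,"wz":0},{"gripper":0.2,"x":0,"y":0,"z":-0.5,"wx":0,"wy":0,"wz":0},{"gripper":0.2,"x":0,"y":0,"z":-0.25,"wx":0,"wy":0,"wz":0},{"gripper":0.2,"x":0,"y":0,"z":0,"wx":0,"wy":0,"wz":0},{"gripper":0.2,"x":0,"y":0,"z":0,"wx":0,"wy":0,"wz":0}]'
python3 -c "
from h import *
st()"
```

```text
clock: 7.7
tcp_pos: [0.5281, 0.0588, 0.0825]
tcp_rot: [-0.486, -3.103, 0.0]
wrist_force: [0.5, 0.0, 0.7]
width: 0.599
gripper_force: 0.0
7.7 [0.5281 0.0588 0.0825] yaw 72.21 zax [-0.001 -0.    -1.   ] q [ 0.047 -0.075  1.645 -0.     1.572 -1.213] F [0.5 0.  0.7] T [ 0.052 -0.214 -0.05 ] 0.5991533057774426 0.0
```

Well placed; closing.

```bash
python3 -m pendant '[{"gripper":-1,"x":0,"y":0,"z":-0.025,"wx":0,"wy":0,"wz":0},{"gripper":-1,"x":0,"y":0,"z":0,"wx":0,"wy":0,"wz":0},{"gripper":-1,"x":0,"y":0,"z":0,"wx":0,"wy":0,"wz":0},{"gripper":-1,"x":0,"y":0,"z":0,"wx":0,"wy":0,"wz":0},{"gripper":-1,"x":0,"y":0,"z":0,"wx":0,"wy":0,"wz":0}]' 40
python3 -m pendant '[{"gripper":-1,"x":0,"y":0,"z":0,"wx":0,"wy":0,"wz":0},{"gripper":-1,"x":0,"y":0,"z":0,"wx":0,"wy":0,"wz":0},{"gripper":-1,"x":0,"y":0,"z":0,"wx":0,"wy":0,"wz":0}]' 40
python3 -c "
from h import *
st()"
```

```text
clock: 8.2
tcp_pos: [0.5289, 0.06, 0.081]
tcp_rot: [0.484, 3.103, 0.003]
wrist_force: [4.5, 13.2, -1.4]
width: 0.18
gripper_force: 7.0
clock: 8.5
tcp_pos: [0.5289, 0.0602, 0.081]
tcp_rot: [0.484, 3.103, 0.003]
wrist_force: [1.7, 4.9, 0.8]
width: 0.178
gripper_force: 40.0
8.5 [0.5289 0.0602 0.081 ] yaw 72.27 zax [ 0.001  0.002 -1.   ] q [ 0.048 -0.074  1.648  0.002  1.566 -1.213] F [1.7 4.9 0.8] T [ 0.851 -0.416 -0.296] 0.17810071477429934 39.997007846832275
```

```bash
python3 -m pendant '[{"gripper":-1,"x":0.006,"y":0.016,"z":0,"wx":0,"wy":0,"wz":-0.02},{"gripper":-1,"x":0,"y":0,"z":0,"wx":0,"wy":0,"wz":-0.035},{"gripper":-1,"x":0,"y":0,"z":0,"wx":0,"wy":0,"wz":-0.035},{"gripper":-1,"x":0,"y":0,"z":0,"wx":0,"wy":0,"wz":-0.035},{"gripper":-1,"x":0,"y":0,"z":0,"wx":0,"wy":0,"wz":0}]'
python3 -c "
from h import *
st()"
```

```text
clock: 9.0
tcp_pos: [0.5293, 0.0608, 0.0809]
tcp_rot: [1.081, 2.949, 0.001]
wrist_force: [2.1, 3.3, 1.1]
width: 0.179
gripper_force: 40.0
9.0 [0.5293 0.0608 0.0809] yaw 49.73 zax [ 0.001  0.    -1.   ] q [ 0.05  -0.072  1.646  0.     1.567 -0.818] F [2.1 3.3 1.1] T [ 0.501 -0.356  0.016] 0.17857057482726688 39.99595105648041
```

```bash
python3 -m pendant '[{"gripper":-1,"x":0,"y":0,"z":0,"wx":0,"wy":0,"wz":-0.03},{"gripper":-1,"x":0,"y":0,"z":0,"wx":0,"wy":0,"wz":-0.035},{"gripper":-1,"x":0,"y":0,"z":0,"wx":0,"wy":0,"wz":-0.035},{"gripper":-1,"x":0,"y":0,"z":0,"wx":0,"wy":0,"wz":-0.035},{"gripper":-1,"x":0,"y":0,"z":0,"wx":0,"wy":0,"wz":-0.035}]'
python3 -m pendant '[{"gripper":-1,"x":0,"y":0,"z":0,"wx":0,"wy":0,"wz":-0.035},{"gripper":-1,"x":0,"y":0,"z":0,"wx":0,"wy":0,"wz":-0.03},{"gripper":-1,"x":0,"y":0,"z":0,"wx":0,"wy":0,"wz":-0.015},{"gripper":-1,"x":0,"y":0,"z":0,"wx":0,"wy":0,"wz":0},{"gripper":-1,"x":0,"y":0,"z":0,"wx":0,"wy":0,"wz":0}]'
python3 -c "
from h import *
snap('wrist','w4.png');snap('side','s4.png');i=cv2.imread('pics/s4.png')[130:310,190:350]
cv2.imwrite('pics/s4c.png',np.vstack([cv2.resize(i,(500,562),interpolation=2)]))
st()"
```

```text
clock: 9.5
tcp_pos: [0.5299, 0.0613, 0.0809]
tcp_rot: [1.82, 2.559, 0.004]
wrist_force: [6.5, 5.5, -0.1]
width: 0.181
gripper_force: 40.0
clock: 10.0
tcp_pos: [0.5303, 0.0613, 0.081]
tcp_rot: [2.122, 2.315, 0.006]
wrist_force: [6.4, 5.7, -1.3]
width: 0.178
gripper_force: 40.0
10.1 [0.5303 0.0613 0.081 ] yaw 4.99 zax [ 0.004  0.002 -1.   ] q [ 5.100e-02 -7.200e-02  1.646e+00  1.000e-03  1.564e+00 -3.700e-02] F [ 6.2  4.9 -0.9] T [ 0.826 -1.038  0.069] 0.17863074663143588 39.99664485454559
```

View pics/w4.png

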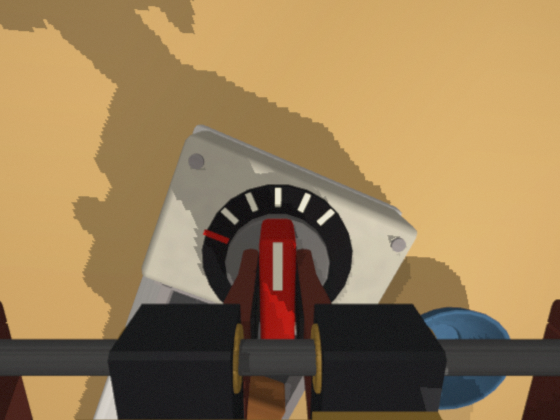

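View pics/s4c.png

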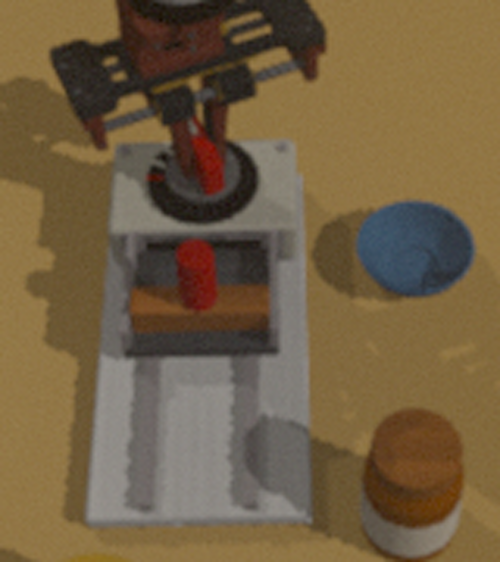

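The wrist view shows the white pointer (277,265) in line with the third white tick (277,197). The side view shows the carriage against the housing, and the jar and dish undisturbed. The measured turn is 67.3°, with the dial held still.

```bash
python3 -c "
from h import *
st();print(arm.job_done())"
```

```text
10.1 [0.5303 0.0613 0.081 ] yaw 4.99 zax [ 0.004  0.002 -1.   ] q [ 5.100e-02 -7.200e-02  1.646e+00  1.000e-03  1.564e+00 -3.700e-02] F [ 6.2  4.9 -0.9] T [ 0.826 -1.038  0.069] 0.17863074663143588 39.99664485454559
the job is handed in; nothing more can be done
None
```

The job is handed in at 10.1 s: the carriage is home against the blade housing, the dial is held on the third click (67.3° measured) with a 40 N grip, and the arm stayed clear of the jar, mortar and dish.

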